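Set the stripper foot of the punch press with a feeler blade

ROBOT

A 6-joint arm with a two-finger parallel gripper is mounted at the origin on the work surface. World frame = base frame: x ahead of the robot, y to its left, z up, the work surface at z = 0. Lengths are in m, angles in rad, forces in N, time in s.
With the tool pointing down it reaches from about 0.3 to 0.775 m from the base axis. Payload 14.6 kg.
Tool frame: the origin (TCP) lies on the centre line of the jaws, within the pads' length; the fingertips stand 14 mm ahead of it and the grasp point (between the pads) lies 5 mm behind it; z points along the fingers, y is the line along which they close (so a half turn about z gives the same grasp; the last joint's range is limited). The gripper opens to 94 mm and grips with 3 to 60 N. Pads are 16 mm wide; open, the fingers measure 119 mm over their backs; the gripper's body (75 mm by 177 mm) begins 78 mm behind the grasp point.
Start: joints at [1.245, 0.3, 1.521, -0, 1.321, -0.067], TCP at [0.141, 0.532, 0.219] pointing down, gripper open.
Joint ranges: [-3.03, 3.03], [-0.79, 2.21], [0.23, 2.52], [-1.04, 4.18], [0, 3.07], [-2.55, 2.55]. Speed limits (rad/s): [2.22, 2.22, 2.57, 3.14, 3.14, 3.14].

INTERFACE

Orientations are given as a rotation vector (axis times angle).
In Python, from bench import env gives the robot as it stands.
- The arm moves only by the tool carry_out, never from a script. Its argument "deltas" is a list that holds one entry, the list of rows, each a list of 6 numbers: the shift along the tool's x, y, z in m, then the turn, a rotation vector about the tool's x, y, z in rad. In form: [[[dx, dy, dz, wx, wy, wz], ...]]. A call has 1 to 10 rows; each row is the pose to reach, as a shift and turn from the pose commanded when the call began, along the tool's axes at that moment; what a row does not reach only later rows make up. A row lasts 1/8 s, in which the tool goes at most 62.5 mm and 10.7 degrees, less where a joint would pass 70% of its speed; a pose out of reach is approached as far as the arm can. A call with a gripper value outside its range is refused whole. "gripper" is the finger opening in m, from 0 to 0.094, set as the call begins (left out, the last holds). The fingers move at their own pace and stop on an object; the grip force is fixed at half the most. Time passes only in rows, so rows that repeat a pose let the fingers close. It gives the time, the measured TCP pose, the force and the opening at its end, in the units of the state.
- env.get_obs(): the state, without advancing time (a new reading comes with each control period).
- env.snapshot(name): name is "scene" or "top" or "wrist"; returns the picture (400x640x3 uint8, red, green, blue); there is no depth.
- env.camera_info(name): a dict with "fx", "fy", "cx", "cy" (pixels), "pose" (4x4, takes a point from camera to world coordinates); the wrist camera has in their place "T_tool_cam" (4x4, takes a point from camera to tool coordinates, whose origin is the TCP and whose axes are the flange's). Camera axes: x right, y down, z forward; pixel columns grow to the right and rows downward; lengths in m; the calibration is good to about 2 mm. A picture is of the moment at which its call begins: read the wrist's pose just before it. camera_info takes no time and is no camera call.
- env.close_job(): hands the job in, once; it reports no verdict.
The state is a dict: "clock": time; "joints": joint angles; "qvel": joint speeds; "tau": joint torques, N m; "ee_pos": TCP position; "eef_rot": TCP orientation; "wrist_force": force on the tool from outside, world axes, zero at the start; "moment": the same for the moment, N m; "opening": opening from 0.0 (shut) to 1.0 (fully open).
Only numpy, scipy, OpenCV 4.12 (cv2) and the standard library are available. Lean on these libraries where they do the work, as an engineer would, in place of code of your own. Each camera call takes 0.05 s, during which the arm holds its last target. There are 200 camera calls.

TASK

The stripper foot of the lever punch press stands too high for the next sheet: take the thinner of the two setting blades by its slanted handle, slide it flat along the die plate until its tip has passed under the foot, let it lie there, and push the knob on the stripper rod down, without forcing it, until the foot nips the blade. Then take the blade again and draw it level out from under the foot, feeling the foot drag on it, and lay it flat on the wooden board again. Leave the foot where the blade has set it, and leave the thick blade, the hammer, the tin and the wood offcut alone.

Things in the scene. Friction and masses are not known exactly. Their poses are not given: they have to be found in the camera images.
- press: Black cast bench punch press, fixed, C-shaped, throat open to its own -x, z up. Origin on the bench under the punch axis. Base 215 (x) by 124 by 28 mm high. Column at x 46 to 104 mm. Hand lever, not used, at y -40, leans back over the column to z 398. A round ram stands out of the head up to z 255. Lug for the stripper rod at y 22 to 61, z 153 to 187.
- die (a point): Centre of the flat top of the round steel die plate (116 mm across) that lies on the press base, 46 mm above the bench, 30 mm in front (-x) of the punch axis; axes as the press. Its front edge is 88 mm in front of the punch axis. The dark holes in it count as flat. The blade lies and slides on this top.
- head_front (a point): Middle of the front face of the press's head (56 mm wide, 66 mm high), 57 mm in front of the punch axis, z 176; axes as the press. The head's underside is at z 135 and its top at z 215. It overhangs the throat, so the hand holding the blade has to come in tilted from the front, along the leaning handle.
- stripper (a joint): How far (m) the stripper (rod, arm and foot) is pushed down from its highest place, 0 to 0.020. Gap between the free foot and the die plate = 0.020 minus this. It slides stiffly straight down: 3 to 4 N moves it, it stays where it is left, nothing springs it back. Starts with a 9 to 16 mm gap; reads 0.017 to 0.018 with the thin blade nipped.
- foot (a point): Centre of the underside of the stripper's foot, on the punch axis. A flat steel fork round the punch, 8 mm thick, 32 mm wide (press y), from 15 mm in front of this point to 23 mm behind it, slot open to the front. It hangs sprung under a flat arm, 6 mm below it, from the rod at press y +45; the spring gives way above 2.5 N, about 0.17 mm per N.
- knob_top (a point): Centre of the flat top of the black knob, 28 mm across and 20 mm high, on the upper end of the stripper's upright 14 mm steel rod, at press y +45, beside the head. It is always 178 mm above the foot's underside and moves with it. Push it straight down from above.
- thin_handle (a point): Grip point of the thin setting blade, inside its wooden handle. x along the blade to its tip, y across, z up. The handle, 16 mm wide (y) by 14 by 90 mm long, stands on the blade and leans 40 degrees from vertical to -x: up it is (-0.643, 0, 0.766). This point is 50 mm up it. Blade's underside 44.3 mm below this point, tip 91.1 mm ahead. 90 g. Let go on a flat surface, it stands by itself.
- thin_tip (a point): Middle of the thin blade's front edge, at its flat underside; axes as thin_handle. The steel blade is 79 mm long, 24 mm wide and 3 mm thick. A dark steel clamp block, 20 x 20 x 9 mm, sits on it round the handle's foot, 51 to 71 mm behind the tip. Properly nipped, it takes some 1.5 to 8 N to draw it out; loose, well under 1 N.
- thick_handle (a point): Grip point (50 mm up the handle) of the other setting blade, to be left alone: same handle, but a blade 36 mm wide and 9 mm thick, its underside 50.3 mm below this point. It stands on the board about 110 mm beside the thin one, either side.
- board: Low board of pale wood on which both setting blades stand, 250 mm (x) by 170 mm (y) by 12 mm high, fixed; origin at the centre of its underside.
- offcut: Loose block of dark wood, 130 x 60 x 35 mm; origin at the centre of its underside. To be left alone.
- hammer: Loose hammer lying on the bench, about 0.3 m long; to be left alone.
- tin: Round tin, 64 mm across and 55 mm high; origin at the centre of its underside. To be left alone.
Mind the look-alikes: they are no part of the job. What is shaped like the part that bears thin_handle but turquoise is not meant.

How it is judged:
By the outcome, as a careful person would: the job done as asked, in the order asked, and still so for the second after the job is handed in, with the robot touching nothing.
It also fails if it takes over 69 s, if anything falls off the work surface, if the arm or the gripper's body presses on something with over 40 N, if the wrist force passes 120 N, or if a joint passes its speed limit or range.

## Working session

There is one attempt and no reset: what is moved stays moved. The work goes in short steps, Python scripts to look and compute and a tool call to move; the robot and the scene stay as the last step left them, time stands still between calls to the robot, and variables do not carry over. Pictures are saved under pics/ and viewed, on a budget of 10 in all, crops included, one or two more only if the job needs it, and the job is handed in when it is done.

Besides the shell and the picture viewer there is one more tool, called after "Call:" as name(argument=value, ...) on one line, values as JSON. carry_out: Moves the arm, as the interface text tells. Its arguments: {"type":"object","properties":{"deltas":{"type":"array","items":{"type":"array","items":{"type":"array","items":{"type":"number"}}}},"gripper":{"type":"number"}},"required":["deltas"]}

```bash
ls; mkdir -p pics
python3 - <<'E'
from bench import env
import cv2,numpy as np,json
for n in ["scene","top"]:
    im=env.snapshot(n); cv2.imwrite(f"pics/{n}0.png",im[:,:,::-1])
    c=env.camera_info(n); print(n,c["fx"],c["cx"],c["cy"]); print(np.round(c["pose"],4).tolist())
c=env.camera_info("wrist");print(c)
print(env.get_obs())
E
```

```text
pics
scene 442.91201373341994 324.3219297709309 204.7604748096342
[[-0.9984, 0.0534, -0.0193, 0.6255], [0.0545, 0.8054, -0.5903, 0.8816], [-0.016, -0.5904, -0.807, 1.4116], [0.0, 0.0, 0.0, 1.0]]
top 470.0529553334797 314.27351522372027 206.74927031691365
[[-0.0198, -0.9875, 0.1563, 0.3747], [-0.9995, 0.0158, -0.027, -0.0211], [0.0242, -0.1568, -0.9873, 1.4284], [0.0, 0.0, 0.0, 1.0]]
{'fx': 329.9671294513917, 'fy': 329.9671294513917, 'cx': 321.3535298331963, 'cy': 204.98790358167452, 'T_tool_cam': array([[ 6.04567237e-04, -9.63886226e-01, -2.66313682e-01,
         7.80014387e-02],
       [ 9.99999153e-01,  8.89695292e-04, -9.50001181e-04,
        -3.84559648e-04],
       [ 1.15263108e-03, -2.66312882e-01,  9.63885948e-01,
        -1.66013558e-01],
       [ 0.00000000e+00,  0.00000000e+00,  0.00000000e+00,
         1.00000000e+00]])}
{'clock': 0.1, 'joints': array([ 1.24541957e+00,  3.00392390e-01,  1.52150442e+00,  1.76862964e-05,
        1.32069812e+00, -6.66157680e-02]), 'qvel': array([-2.76878457e-05, -1.99487048e-03, -1.67688435e-03,  1.07865107e-04,
        1.01394716e-03,  1.68128131e-04]), 'tau': array([ 9.67915003e-05, -5.32637215e+01, -3.53291881e+01,  7.09998817e-02,
        2.34329794e-02, -4.96464327e-05]), 'ee_pos': array([0.14067377, 0.53148339, 0.21896193]), 'eef_rot': array([-4.05307207e-01, -3.11512378e+00,  1.53888898e-03]), 'wrist_force': array([ 0.53463774,  0.78493867, -0.20867532]), 'moment': array([ 0.03200733, -0.06991799,  0.01472194]), 'opening': 1.0018468284290636}
```

View pics/scene0.png

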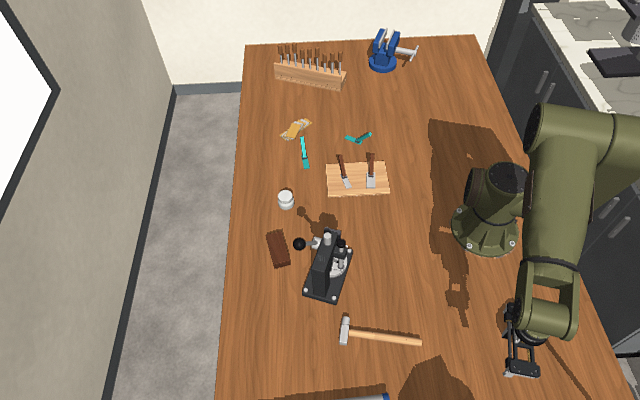

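View pics/top0.png

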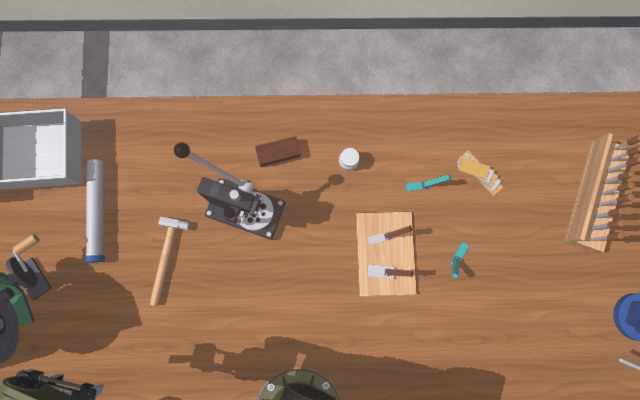

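The scene shows the press at scene (328,265), top (240,205), throat facing right in the top view. The board is at top (387,253). The candidates are two wooden-handled blades at top (382,238) and (380,271), plus turquoise look-alikes at top (428,184) and (459,260), which are not meant. Next I enlarge the board and press in one composite each.

Run:
```python
import cv2,numpy as np
t=cv2.imread("pics/top0.png");s=cv2.imread("pics/scene0.png")
def cr(im,x0,y0,x1,y1,k): return cv2.resize(im[y0:y1,x0:x1],None,fx=k,fy=k,interpolation=cv2.INTER_CUBIC)
a=cr(t,350,205,430,300,5);b=cr(s,320,145,400,205,5)
o=np.zeros((475,800,3),np.uint8);o[:475,:400]=a;o[:300,400:]=b;cv2.imwrite("pics/board.png",o)
a=cr(t,190,165,290,245,6);b=cr(s,290,225,360,305,2.8)
a=cr(t,190,165,290,245,4);b=cr(s,290,225,365,310,5)
o=np.zeros((425,800,3),np.uint8);o[:320,:400]=a;o[:425,400:775]=b;cv2.imwrite("pics/press.png",o)
```

```text
(no output)
```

View pics/board.png

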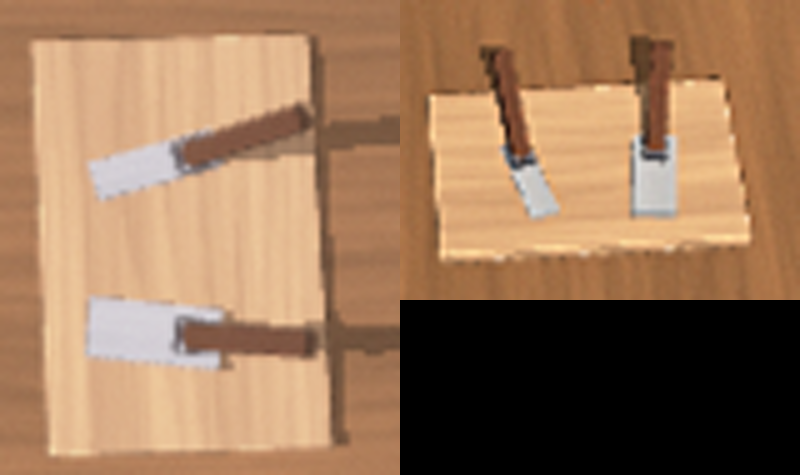

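View pics/press.png

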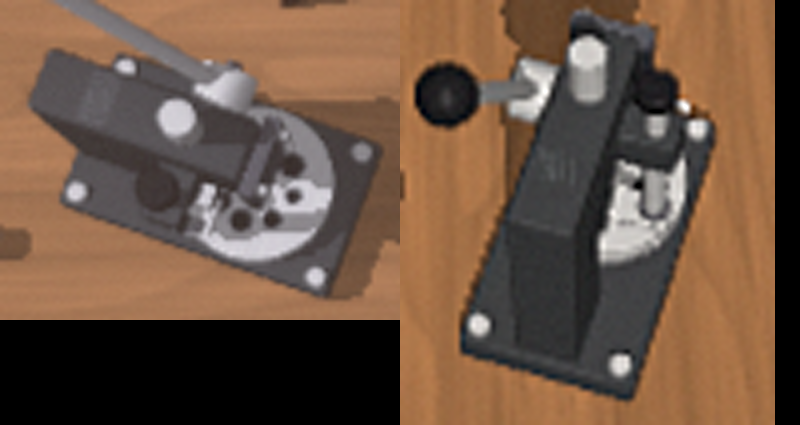

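The narrower blade, upper at top (369..411, 226..245), is the thin one; the wide one at (368..413, 264..280) is the thick blade. The press shows its knob at top (229,212) / scene (341,242.6), ram at top (234.5,194.5) / scene (328,235), and four base screws.

```bash
cat > h.py <<'E'
from bench import env
import numpy as np, cv2
from scipy.spatial.transform import Rotation as R
def cam(n,T=None):
    c=env.camera_info(n)
    if T is None: T=c["pose"] if n!="wrist" else None
    if T is None:
        o=env.get_obs(); M=np.eye(4); M[:3,:3]=R.from_rotvec(o["eef_rot"]).as_matrix(); M[:3,3]=o["ee_pos"]; T=M@c["T_tool_cam"]
    return c,T
def ray(n,u,v,T=None):
    c,T=cam(n,T); d=T[:3,:3]@np.array([(u-c["cx"])/c["fx"],(v-c["cy"])/c["fy"],1]); return T[:3,3],d/np.linalg.norm(d)
def plane(n,u,v,z,T=None):
    o,d=ray(n,u,v,T); return o+d*(z-o[2])/d[2]
def tri(*rays):
    A=sum(np.eye(3)-np.outer(d,d) for o,d in rays); b=sum((np.eye(3)-np.outer(d,d))@o for o,d in rays)
    p=np.linalg.solve(A,b); return p,[np.linalg.norm((np.eye(3)-np.outer(d,d))@(p-o)) for o,d in rays]
def proj(n,p,T=None):
    c,T=cam(n,T); q=T[:3,:3].T@(np.asarray(p)-T[:3,3]); return np.array([c["cx"]+c["fx"]*q[0]/q[2],c["cy"]+c["fy"]*q[1]/q[2]])
E
python3 - <<'E'
from h import *
np.set_printoptions(precision=4,suppress=True)
T=lambda x,y:(190+x/4,165+y/4); S=lambda x,y:(290+(x-400)/5,225+y/5)
for k,(a,b) in {"knob":((157,188),(655,90)),"ram":((178,116),(590,50)),"s1":((76,191),(620,365)),"s2":((127,68),(480,325)),"s3":((315,277),(697,128))}.items():
    print(k,tri(ray("top",*T(*a)),ray("scene",*S(*b))))
for a in [(76,191),(127,68),(315,277),(362,152)]: print("screw",plane("top",*T(*a),.030))
for a in [(265,240),]: pass
B=lambda x,y:(350+x/5,205+y/5)
for n,a,z in [("tipA",(90,165),.014),("tipB",(103,200),.014),("hfoot",(185,155),.023),("htop",(303,116),.085),("b1",(32,40),.012),("b2",(308,36),.012),("b3",(330,443),.012),("b4",(50,455),.012)]: print(n,plane("top",*B(*a),z))
E
```

```text
knob (array([0.5541, 0.1653, 0.2264]), [np.float64(0.000763055274740955), np.float64(0.0007630552747410152)])
ram (array([0.5949, 0.1489, 0.2518]), [np.float64(0.0021670360885915874), np.float64(0.0021670360885916707)])
s1 (array([0.5824, 0.2571, 0.0256]), [np.float64(0.0013115109155570005), np.float64(0.0013115109155570602)])
s2 (array([0.6761, 0.2206, 0.023 ]), [np.float64(0.0018464962348864137), np.float64(0.0018464962348860602)])
s3 (array([0.5146, 0.0784, 0.0268]), [np.float64(0.001126385546781452), np.float64(0.0011263855467817155)])
screw [0.583  0.2559 0.03  ]
screw [0.6764 0.2189 0.03  ]
screw [0.5154 0.0779 0.03  ]
screw [0.6092 0.0421 0.03  ]
tipA [ 0.5004 -0.2204  0.014 ]
tipB [ 0.4791 -0.2275  0.014 ]
hfoot [ 0.5046 -0.2767  0.023 ]
htop [ 0.5203 -0.3349  0.085 ]
b1 [ 0.5776 -0.1881  0.012 ]
b2 [ 0.5773 -0.3576  0.012 ]
b3 [ 0.3321 -0.3579  0.012 ]
b4 [ 0.3285 -0.1904  0.012 ]
```

```bash
cat >> h.py <<'E'
def orient(yawdeg,tilt=40):
    # tool y = -blade y, tool z leans forward along blade x
    t=np.radians(tilt); Z=np.array([np.sin(t),0,-np.cos(t)]); Y=np.array([0,-1.,0]); X=np.cross(Y,Z)
    return R.from_euler("z",yawdeg,degrees=True).as_matrix()@np.stack([X,Y,Z],1)
def delta(p,Rm,o=None):
    o=o or env.get_obs(); R0=R.from_rotvec(o["eef_rot"]).as_matrix()
    return np.round(np.r_[R0.T@(np.asarray(p)-o["ee_pos"]),R.from_matrix(R0.T@Rm).as_rotvec()],4).tolist()
E
python3 - <<'E'
from h import *
Rb=orient(106); g=np.array([.515,-.3115,.0563])
Rmid=R.from_euler("z",75-90+90,degrees=True).as_matrix()
print(delta([.40,.05,.36],orient(106,0)));print(delta([.40,-.15,.32],Rb));print(delta(g-.10*Rb[:,2],Rb))
E
```

```text
[-0.3739, -0.3992, -0.1407, -0.001, 0.0004, 1.0328]
[-0.4251, -0.5925, -0.1005, -0.3609, 0.6344, 0.9887]
[-0.6105, -0.7742, 0.0868, -0.3609, 0.6344, 0.9887]
```

Call:
carry_out(deltas=[[[-0.374, -0.399, -0.141, 0, 0, 1.03], [-0.374, -0.399, -0.141, 0, 0, 1.03], [-0.374, -0.399, -0.141, 0, 0, 1.03], [-0.374, -0.399, -0.141, 0, 0, 1.03], [-0.374, -0.399, -0.141, 0, 0, 1.03], [-0.374, -0.399, -0.141, 0, 0, 1.03], [-0.425, -0.592, -0.1, -0.361, 0.634, 0.989], [-0.425, -0.592, -0.1, -0.361, 0.634, 0.989], [-0.425, -0.592, -0.1, -0.361, 0.634, 0.989], [-0.425, -0.592, -0.1, -0.361, 0.634, 0.989]]], gripper=0.06)

```text
clock: 1.35
ee_pos: [0.3555, 0.0427, 0.3141]
eef_rot: [-1.619, -2.148, -0.404]
wrist_force: [1.9, 0.8, 0.3]
opening: 0.638
```

Run:
```python
from h import *
Rb=orient(106); g=np.array([.515,-.3115,.0563])
print(env.get_obs()["joints"],env.get_obs()["ee_pos"],delta(g-.10*Rb[:,2],Rb))
```

```text
[-0.2845265  -0.08377651  1.80288666  0.42312781  1.71950076 -0.56355636] [0.35553485 0.04273347 0.31407342] [-0.4795, 0.0569, -0.0646, -0.0189, 0.1828, -0.007]
```

Call:
carry_out(deltas=[[[-0.48, 0.057, -0.065, -0.02, 0.18, -0.01], [-0.48, 0.057, -0.065, -0.02, 0.18, -0.01], [-0.48, 0.057, -0.065, -0.02, 0.18, -0.01], [-0.48, 0.057, -0.065, -0.02, 0.18, -0.01], [-0.48, 0.057, -0.065, -0.02, 0.18, -0.01], [-0.48, 0.057, -0.065, -0.02, 0.18, -0.01], [-0.48, 0.057, -0.065, -0.02, 0.18, -0.01], [-0.48, 0.057, -0.065, -0.02, 0.18, -0.01], [-0.48, 0.057, -0.065, -0.02, 0.18, -0.01], [-0.48, 0.057, -0.065, -0.02, 0.18, -0.01]]])

```text
clock: 2.6
ee_pos: [0.5325, -0.373, 0.1341]
eef_rot: [-1.523, -2.025, -0.548]
wrist_force: [0.2, 0.7, 0.3]
opening: 0.64
```

Run:
```python
from h import *
Rb=orient(106); g=np.array([.515,-.3115,.0563])
c,T=cam("wrist"); np.save("T1.npy",T); im=env.snapshot("wrist"); cv2.imwrite("pics/w1.png",im[:,:,::-1])
print(env.get_obs()["joints"],env.get_obs()["ee_pos"],delta(g-.10*Rb[:,2],Rb)); print(proj("wrist",g,T))
```

```text
[-0.78853301  0.97761578  0.78459492  0.340394    1.98432597 -1.03041968] [ 0.53266347 -0.37278501  0.13518587] [-0.0018, -0.0001, 0.0014, -0.0015, 0.0077, 0.002]
[322.74761298 210.0064856 ]
```

View pics/w1.png

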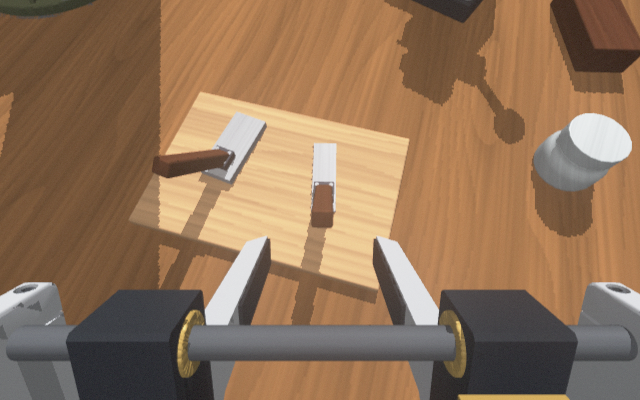

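The handle is seen nearly end-on at (322,205), with the blade tip edge at (313,145)–(337,144). The alignment is good, so I'll refine it.

Run:
```python
from h import *
np.set_printoptions(precision=4,suppress=True)
T=np.load("T1.npy"); im=cv2.imread("pics/w1.png")
hsv=cv2.cvtColor(im,cv2.COLOR_BGR2HSV); 
m=((hsv[...,1]<60)&(hsv[...,2]>110)).astype(np.uint8); m2=np.zeros_like(m); m2[135:185,300:350]=m[135:185,300:350]
n,l,s,c=cv2.connectedComponentsWithStats(m2); k=1+np.argmax(s[1:,4]); print(s[k])
ys,xs=np.where(l==k)
P=np.array([plane("wrist",x,y,.015,T)[:2] for x,y in zip(xs,ys)])
r=cv2.minAreaRect((P*1e4).astype(np.float32)); print(np.array(r[0])/1e4,np.array(r[1])/10,r[2]); bp=cv2.boxPoints(r)/1e4; print(bp)
h=((hsv[...,1]>120)&(hsv[...,2]<130)).astype(np.uint8); h2=np.zeros_like(h);h2[178:230,305:340]=h[178:230,305:340]
n,l,s,c=cv2.connectedComponentsWithStats(h2); k=1+np.argmax(s[1:,4]); print(s[k],c[k]);
```

```text
[312 143  25  42 979]
[ 0.4968 -0.2425] [24.5046 50.4066] 14.4412841796875
[[ 0.4786 -0.2212]
 [ 0.4912 -0.27  ]
 [ 0.5149 -0.2639]
 [ 0.5024 -0.2151]]
[319 212   1   1   1] [319. 212.]
```

Run:
```python
from h import *
Rb=orient(104.5); g=np.array([.5133,-.3064,.0563])
print(delta(g-.04*Rb[:,2],Rb));print(delta(g+.005*Rb[:,2],Rb))
```

```text
[0.0028, -0.0009, 0.0649, -0.0182, 0.0077, 0.0221]
[0.0031, -0.0001, 0.1099, -0.0182, 0.0077, 0.0221]
```

Call:
carry_out(deltas=[[[0.003, -0.0005, 0.065, -0.018, 0.008, 0.022], [0.003, -0.0005, 0.065, -0.018, 0.008, 0.022], [0.003, 0, 0.09, -0.018, 0.008, 0.022], [0.003, 0, 0.11, -0.018, 0.008, 0.022], [0.003, 0, 0.11, -0.018, 0.008, 0.022], [0.003, 0, 0.11, -0.018, 0.008, 0.022]]])

```text
clock: 3.4
ee_pos: [0.5132, -0.3047, 0.0533]
eef_rot: [-1.551, -2.004, -0.564]
wrist_force: [0.4, -0.6, 0.4]
opening: 0.634
```

Run:
```python
from h import *
Rb=orient(104.5); g=np.array([.5133,-.3064,.0563])
print(delta(g+.005*Rb[:,2],Rb))
c,T=cam("wrist"); im=env.snapshot("wrist"); cv2.imwrite("pics/w2.png",im[:,:,::-1]); np.save("T2.npy",T)
```

```text
[0.0007, -0.0004, 0.0016, 0.0009, 0.0015, 0.0006]
```

View pics/w2.png

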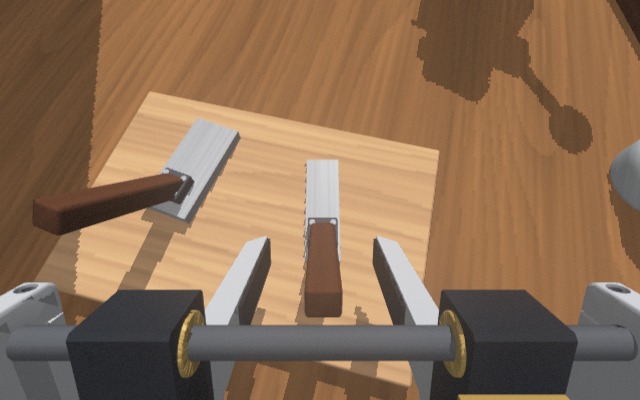

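The handle is centred between the fingers (foot at (323,225), top at (323,300)), so I'm closing.

Call:
carry_out(deltas=[[[0, 0, 0, 0, 0, 0], [0, 0, 0, 0, 0, 0], [0, 0, 0, 0, 0, 0], [0, 0, 0, 0, 0, 0], [0, 0, 0, 0, 0, 0], [0, 0, 0, 0, 0, 0]]], gripper=0.0)

```text
clock: 4.2
ee_pos: [0.5125, -0.3039, 0.0513]
eef_rot: [-1.55, -2.0, -0.564]
wrist_force: [0.9, -0.1, -0.1]
opening: 0.168
```

Run:
```python
from h import *
np.set_printoptions(precision=4,suppress=True)
T=np.load("T2.npy"); 
for u,v in [(306.5,160.5),(339,159.5)]: print(plane("wrist",u,v,.015,T))
o=env.get_obs(); print(o["ee_pos"],o["opening"],o["wrist_force"])
# lift, transit, look at press
R1=orient(104.5); R2=orient(69.2)
O=np.array([.5955,.149,0]); X=np.array([np.cos(np.radians(69.2)),np.sin(np.radians(69.2)),0])
p=o["ee_pos"]
print(delta(p+[0,0,.10],R.from_rotvec(o["eef_rot"]).as_matrix()))
tcp=O-.071*X+[0,0,.0903]+.005*R2[:,2]
print("far",delta(tcp-.15*X+[0,0,.05],R2));
```

```text
[ 0.4793 -0.2222  0.015 ]
[ 0.5031 -0.2151  0.015 ]
[ 0.5125 -0.3039  0.0513] 0.16789451174439013 [ 0.9207 -0.0908 -0.1471]
[0.0644, -0.0001, -0.0765, 0.0, 0.0, 0.0]
far [0.2385, 0.0678, 0.0892, -0.3965, -0.0008, 0.471]
```

Call:
carry_out(deltas=[[[0.019, 0, -0.023, 0, 0, 0], [0.064, 0, -0.077, 0, 0, 0], [0.064, 0, -0.077, 0, 0, 0], [0.238, 0.068, 0.089, -0.396, 0, 0.471], [0.238, 0.068, 0.089, -0.396, 0, 0.471], [0.238, 0.068, 0.089, -0.396, 0, 0.471], [0.238, 0.068, 0.089, -0.396, 0, 0.471], [0.238, 0.068, 0.089, -0.396, 0, 0.471], [0.238, 0.068, 0.089, -0.396, 0, 0.471], [0.238, 0.068, 0.089, -0.396, 0, 0.471]]])

```text
clock: 5.45
ee_pos: [0.5187, -0.0561, 0.136]
eef_rot: [-2.169, -1.495, -0.789]
wrist_force: [-0.1, -0.8, -1.5]
opening: 0.168
```

Run:
```python
from h import *
c,T=cam("wrist"); im=env.snapshot("wrist"); cv2.imwrite("pics/w3.png",im[:,:,::-1]); np.save("T3.npy",T)
o=env.get_obs(); print(o["ee_pos"],o["joints"],o["wrist_force"],o["opening"]); np.save("tcp3.npy",np.r_[o["ee_pos"],o["eef_rot"]])
```

```text
[ 0.51868634 -0.05607682  0.1359781 ] [-0.50130305  0.37604617  1.7856683   0.74888215  1.21023385 -0.49570493] [-0.56314931  0.28587934 -1.08981173] 0.16928255005025858
```

View pics/w3.png

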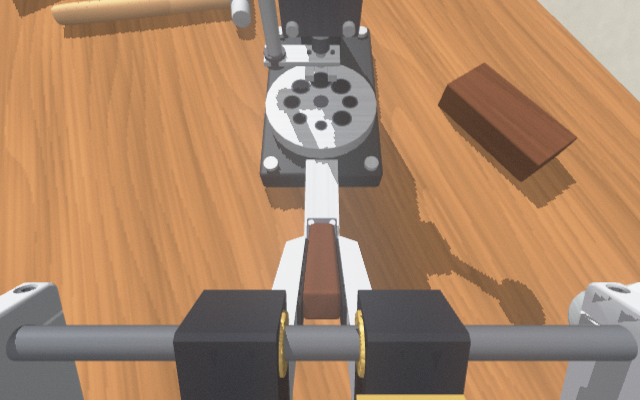

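The die plate ellipse spans u 266–377 and v 62–150, the front screws are at (271,163) and (372,163), and the blade tip is at (305..339,160).

Run:
```python
from h import *
np.set_printoptions(precision=4,suppress=True)
T=np.load("T3.npy"); im=cv2.imread("pics/w3.png")
P=lambda u,v,z:plane("wrist",u,v,z,T)
a,b=P(271,163,.03),P(372,163,.03); print("screws",a,b,"yaw",np.degrees(np.arctan2(*(a-b)[:2][::-1]))+90, (a+b)/2)
# die rim points on top plane: bottom half boundary of bright/grey disc
g=cv2.cvtColor(im,cv2.COLOR_BGR2GRAY)
pts=[]
for v in range(85,128,3):
    row=g[v].astype(int)
    L=[u for u in range(255,300) if row[u]>105]; Rr=[u for u in range(390,345,-1) if row[u]>105]
    if L and Rr: pts.append((L[0],Rr[0],v))
print(pts)
Q=np.array([P(x,v,.046)[:2] for l,r,v in pts for x in (l-.5,r+.5)])
A=np.c_[2*Q,np.ones(len(Q))]; s=np.linalg.lstsq(A,(Q**2).sum(1),rcond=None)[0]; print("die c",s[:2],"r",np.sqrt(s[2]+s[:2]@s[:2]))
print("edge front",P(321,148,.046))
tl,tr=P(305,160.5,.099),P(339.5,160.5,.099); print("tip",tl,tr,(tl+tr)/2)
q=np.load("tcp3.npy");M=R.from_rotvec(q[3:]).as_matrix(); print(M, q[:3])
```

```text
screws [0.5165 0.0817 0.03  ] [0.6111 0.0457 0.03  ] yaw 249.19633949722186 [0.5638 0.0637 0.03  ]
[(255, 390, 85), (255, 390, 88), (255, 390, 91), (255, 390, 94), (255, 390, 97), (255, 390, 100), (255, 390, 103), (255, 390, 106), (255, 390, 109), (255, 390, 112), (255, 390, 115), (255, 390, 118), (255, 390, 121), (255, 390, 124), (255, 390, 127)]
die c [0.588  0.1245] r 0.07247769421139136
edge front [0.5658 0.0704 0.046 ]
tip [0.5376 0.0302 0.099 ] [0.5622 0.0209 0.099 ] [0.5499 0.0256 0.099 ]
[[ 0.273   0.9346  0.2282]
 [ 0.7154 -0.3558  0.6014]
 [ 0.6432 -0.0009 -0.7657]] [ 0.5187 -0.0561  0.136 ]
```

```bash
cat >> h.py <<'E'
O=np.array([.596,.151,0]); YAW=69.2
PX=np.array([np.cos(np.radians(YAW)),np.sin(np.radians(YAW)),0]); PY=np.array([-PX[1],PX[0],0])
R2=orient(YAW)
def tippose(x,y,under): # TCP pose for blade tip at press x,y, underside height
    return O+PX*(x-.0878)+PY*y+[0,0,under+.0393]
def report():
    o=env.get_obs(); M=R.from_rotvec(o["eef_rot"]).as_matrix(); d=o["ee_pos"]-O
    print("t",o["clock"],"tip x %.4f y %.4f under %.4f"%(d@PX+.0878,d@PY,o["ee_pos"][2]-.0393),"F press",np.round([o["wrist_force"]@PX,o["wrist_force"]@PY,o["wrist_force"][2]],2),"M",np.round(o["moment"],2),"roterr",np.round(R.from_matrix(R2.T@M).as_rotvec(),4),"op",round(o["opening"],3))
E
python3 - <<'E'
from h import *
report(); print(delta(tippose(-.045,0,.075),R2)); print(delta(tippose(-.045,0,.051),R2))
E
```

```text
t 5.5 tip x -0.1332 y -0.0013 under 0.0967 F press [ 0.07  0.63 -1.09] M [-0.47  0.26 -0.01] roterr [0.0002 0.0005 0.0011] op 0.169
[0.0536, -0.0013, 0.0734, -0.0002, -0.0005, -0.0011]
[0.0382, -0.0013, 0.0917, -0.0002, -0.0005, -0.0011]
```

Call:
carry_out(deltas=[[[0.054, -0.0013, 0.073, 0, 0, -0.001], [0.054, -0.0013, 0.073, 0, 0, -0.001], [0.05, -0.0013, 0.078, 0, 0, -0.001], [0.044, -0.0013, 0.085, 0, 0, -0.001], [0.038, -0.0013, 0.092, 0, 0, -0.001], [0.038, -0.0013, 0.092, 0, 0, -0.001], [0.038, -0.0013, 0.092, 0, 0, -0.001]]])

```text
clock: 6.38
ee_pos: [0.5487, 0.0275, 0.0905]
eef_rot: [-2.168, -1.497, -0.79]
wrist_force: [-0.2, 0.0, -2.4]
opening: 0.171
```

```bash
python3 -c "
from h import *
report();report()"
```

```text
t 6.375 tip x -0.0444 y 0.0004 under 0.0512 F press [-0.08  0.22 -2.39] M [-0.48  0.22 -0.01] roterr [ 0.0002  0.0007 -0.0006] op 0.171
t 6.375 tip x -0.0444 y 0.0004 under 0.0512 F press [-0.08  0.22 -2.39] M [-0.48  0.22 -0.01] roterr [ 0.0002  0.0007 -0.0006] op 0.171
```

Call:
carry_out(deltas=[[[-0.0013, 0, 0.0015, 0, 0, 0], [-0.0026, 0, 0.0031, 0, 0, 0], [-0.0026, 0, 0.0031, 0, 0, 0]]])

```text
clock: 6.75
ee_pos: [0.5485, 0.028, 0.0861]
eef_rot: [-2.167, -1.497, -0.789]
wrist_force: [0.4, 0.5, -1.0]
opening: 0.17
```

Call:
carry_out(deltas=[[[-0.0006, 0, 0.0008, 0, 0, 0], [-0.0006, 0, 0.0008, 0, 0, 0]]])

```text
clock: 7.0
ee_pos: [0.5486, 0.028, 0.0853]
eef_rot: [-2.167, -1.497, -0.79]
wrist_force: [0.2, 1.2, -0.5]
opening: 0.17
```

```bash
python3 -c "
from h import *
report()"
```

```text
t 7.0 tip x -0.0440 y 0.0006 under 0.0460 F press [ 1.17  0.28 -0.48] M [-0.45  0.22 -0.01] roterr [ 0.0007  0.0007 -0.0009] op 0.17
```

Call:
carry_out(deltas=[[[-0.0005, 0, 0.0006, 0, 0, 0], [-0.0005, 0, 0.0006, 0, 0, 0]]])

```text
clock: 7.25
ee_pos: [0.5487, 0.028, 0.0851]
eef_rot: [-2.167, -1.497, -0.791]
wrist_force: [-2.9, -1.8, 5.9]
opening: 0.166
```

Call:
carry_out(deltas=[[[-0.0003, 0, 0.0004, 0, 0, 0], [-0.0003, 0, 0.0004, 0, 0, 0]]])

```text
clock: 7.5
ee_pos: [0.5488, 0.028, 0.085]
eef_rot: [-2.166, -1.497, -0.791]
wrist_force: [-7.2, -4.7, 11.9]
opening: 0.173
```

```bash
python3 -c "
from h import *
report()"
```

```text
t 7.5 tip x -0.0440 y 0.0005 under 0.0457 F press [-6.99  5.09 11.87] M [0.79 0.63 0.78] roterr [ 0.0005  0.0019 -0.0017] op 0.173
```

Call:
carry_out(deltas=[[[0.0005, 0, -0.0006, 0, 0, 0], [0.0005, 0, -0.0006, 0, 0, 0], [0.0005, 0, -0.0006, 0, 0, 0]]])

```text
clock: 7.88
ee_pos: [0.5487, 0.028, 0.0851]
eef_rot: [-2.167, -1.497, -0.79]
wrist_force: [-1.9, -1.4, 5.7]
opening: 0.168
```

```bash
python3 -c "
from h import *
report()"
```

```text
t 7.875 tip x -0.0439 y 0.0005 under 0.0458 F press [-2.01  1.22  5.66] M [0.29 0.28 0.3 ] roterr [ 0.0005  0.0011 -0.0011] op 0.168
```

Call:
carry_out(deltas=[[[0.0003, 0, -0.0003, 0, 0, 0], [0.0041, 0, 0.0029, 0, 0, 0], [0.008, 0, 0.0061, 0, 0, 0], [0.0118, 0, 0.0093, 0, 0, 0], [0.0156, 0, 0.0126, 0, 0, 0], [0.0194, 0, 0.0158, 0, 0, 0], [0.0233, 0, 0.019, 0, 0, 0], [0.0233, 0, 0.019, 0, 0, 0]]])

```text
clock: 8.88
ee_pos: [0.5593, 0.0567, 0.0852]
eef_rot: [-2.167, -1.497, -0.79]
wrist_force: [0.2, 1.2, 2.5]
opening: 0.17
```

```bash
python3 -c "
from h import *
report()
T=cam('wrist')[1];im=env.snapshot('wrist'); cv2.imwrite('pics/w4.png',im[:,:,::-1]); np.save('T4.npy',T)"
```

```text
t 8.875 tip x -0.0134 y 0.0008 under 0.0459 F press [1.21 0.2  2.46] M [ 0.21 -0.06 -0.02] roterr [ 0.0012  0.0009 -0.0011] op 0.17
```

View pics/w4.png

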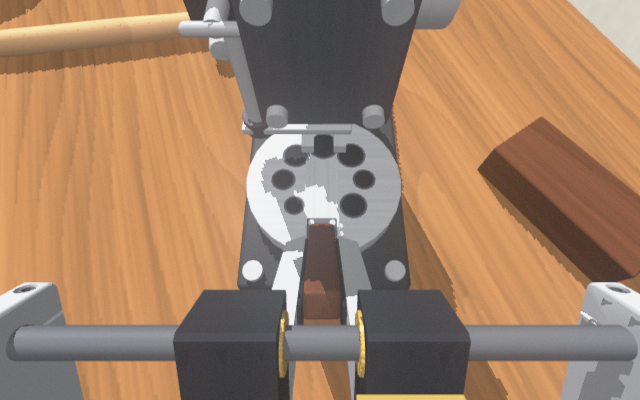

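The foot is at (302..347,140) in front of the tip, and the blade is centred to about 1 mm. Continuing under the foot.

Call:
carry_out(deltas=[[[0.003, 0.0003, 0.0025, 0, 0, 0], [0.0061, 0.0006, 0.0051, 0, 0, 0], [0.0099, 0.001, 0.0083, 0, 0, 0], [0.0138, 0.001, 0.0115, 0, 0, 0], [0.0176, 0.001, 0.0147, 0, 0, 0], [0.0207, 0.001, 0.0173, 0, 0, 0], [0.0241, 0.001, 0.0202, 0, 0, 0], [0.0241, 0.001, 0.0202, 0, 0, 0], [0.0241, 0.001, 0.0202, 0, 0, 0]]])

```text
clock: 10.05
ee_pos: [0.5712, 0.0854, 0.0852]
eef_rot: [-2.167, -1.497, -0.79]
wrist_force: [0.7, 1.1, 1.4]
opening: 0.172
```

```bash
python3 -c "
from h import *
report(); print(env.get_obs()['wrist_force'])"
```

```text
t 10.05 tip x 0.0177 y -0.0002 under 0.0459 F press [ 1.26 -0.22  1.39] M [0.08 0.04 0.02] roterr [ 0.0011  0.0008 -0.0009] op 0.172
[0.65522426 1.10112451 1.39004084]
```

Call:
carry_out(deltas=[[[0, 0, 0, 0, 0, 0], [0, 0, 0, 0, 0, 0], [0, 0, 0, 0, 0, 0], [0, 0, -0.015, 0, 0, 0], [0, 0, -0.04, 0, 0, 0], [0, 0, -0.09, 0, 0, 0], [0, 0, -0.12, 0, 0, 0], [0, 0, -0.12, 0, 0, 0]]], gripper=0.04)

```text
clock: 11.05
ee_pos: [0.5444, 0.0114, 0.1792]
eef_rot: [-2.17, -1.498, -0.794]
wrist_force: [0.3, -0.1, -0.3]
opening: 0.425
```

Run:
```python
from h import *
report()
T=cam('wrist')[1];im=env.snapshot('wrist'); cv2.imwrite('pics/w5.png',im[:,:,::-1]); np.save('T5.npy',T)
K=O+.045*PY; Rd=np.stack([PY,PX,[0,0,-1]],1)
print(delta(K-.09*PX+.0*PY+[0,0,.36],Rd)); print(delta(K+[0,0,.285],Rd))
```

```text
t 11.05 tip x -0.0610 y -0.0013 under 0.1399 F press [-0.   -0.29 -0.29] M [-0.35  0.14 -0.04] roterr [-0.0034  0.0004 -0.0017] op 0.425
[0.1617, -0.0454, -0.1022, 0.5479, -0.5454, -1.5004]
[0.1824, -0.0455, 0.0131, 0.5479, -0.5454, -1.5004]
```

View pics/w5.png

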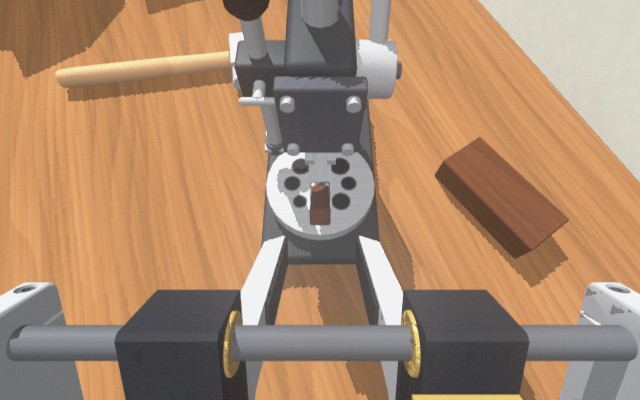

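The blade stands alone on the die, handle at (320,205). Moving above the knob.

Call:
carry_out(deltas=[[[0.162, -0.045, -0.102, 0.274, -0.273, -0.75], [0.162, -0.045, -0.102, 0.548, -0.545, -1.5], [0.162, -0.045, -0.102, 0.548, -0.545, -1.5], [0.162, -0.045, -0.102, 0.548, -0.545, -1.5], [0.162, -0.045, -0.102, 0.548, -0.545, -1.5], [0.162, -0.045, -0.102, 0.548, -0.545, -1.5], [0.162, -0.045, -0.102, 0.548, -0.545, -1.5], [0.162, -0.045, -0.102, 0.548, -0.545, -1.5], [0.162, -0.045, -0.102, 0.548, -0.545, -1.5], [0.162, -0.045, -0.102, 0.548, -0.545, -1.5]]], gripper=0.0)

```text
clock: 12.35
ee_pos: [0.5223, 0.085, 0.3586]
eef_rot: [-0.562, -3.087, -0.001]
wrist_force: [-0.2, -0.0, 1.1]
opening: 0.005
```

Run:
```python
from h import *
K=O+.045*PY; Rd=np.stack([PY,PX,[0,0,-1]],1)
T=cam('wrist')[1];im=env.snapshot('wrist'); cv2.imwrite('pics/w6.png',im[:,:,::-1]); np.save('T6.npy',T)
print(env.get_obs()); print(proj("wrist",K+[0,0,.236],T))
print(delta(K+[0,0,.285],Rd))
```

```text
{'clock': 12.4, 'joints': array([ 0.08981237,  0.18954252,  1.34029915,  0.00294882,  1.61509506,
       -1.11704969]), 'qvel': array([-0.02316575,  0.00049316, -0.00431456,  0.00852971,  0.00560538,
        0.01801769]), 'tau': array([ 1.23592302e+00, -4.91293538e+01, -3.72911453e+01, -2.96815624e-01,
       -1.84023479e-02, -5.84374834e-01]), 'ee_pos': array([0.52238641, 0.08455051, 0.35862674]), 'eef_rot': array([-5.67596775e-01, -3.08581200e+00, -3.04392773e-03]), 'wrist_force': array([ 0.22567038, -0.1686669 ,  0.41644965]), 'moment': array([ 0.00590658, -0.01331278,  0.00229581]), 'opening': 0.0077757490783799295}
[419.01603815 204.36624955]
[-0.0005, 0.0882, 0.0737, 0.0012, -0.0043, -0.0008]
```

View pics/w6.png

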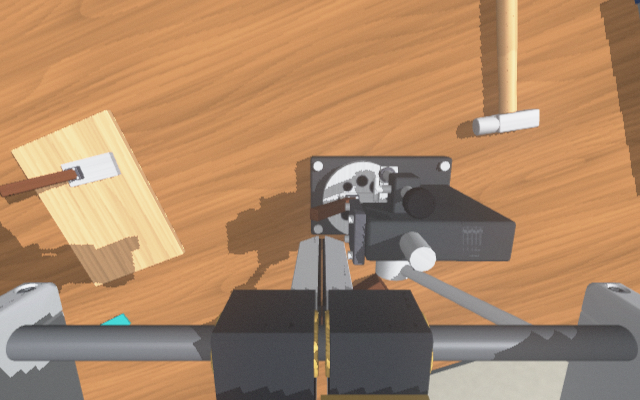

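The knob is at (419,203) against a prediction of (419,204), which matches.

Call:
carry_out(deltas=[[[-0.0005, 0.06, 0.02, 0, -0.004, 0], [-0.0005, 0.088, 0.05, 0, -0.004, 0], [-0.0005, 0.088, 0.074, 0, -0.004, 0], [-0.0005, 0.088, 0.087, 0, -0.004, 0], [-0.0005, 0.088, 0.087, 0, -0.004, 0], [-0.0005, 0.088, 0.087, 0, -0.004, 0]]])

```text
clock: 13.15
ee_pos: [0.5544, 0.1655, 0.2736]
eef_rot: [0.567, 3.087, 0.001]
wrist_force: [0.3, -0.2, -0.3]
opening: 0.005
```

```bash
cat >> h.py <<'E'
def krep():
    o=env.get_obs(); d=o["ee_pos"]-O-.045*PY; Rd=np.stack([PY,PX,[0,0,-1]],1)
    print("t",o["clock"],"x %.4f y %.4f tipz %.4f"%(d@PX,d@PY,d[2]-.014),"F",np.round(o["wrist_force"],2),"rot",np.round(R.from_matrix(Rd.T@R.from_rotvec(o["eef_rot"]).as_matrix()).as_rotvec(),4))
E
python3 -c "
from h import *
krep()"
```

```text
t 13.15 x -0.0012 y -0.0009 tipz 0.2596 F [ 0.27 -0.25 -0.3 ] rot [-0.0014 -0.003   0.0004]
```

Call:
carry_out(deltas=[[[0, 0, 0.008, 0, 0, 0], [0, 0, 0.014, 0, 0, 0], [0, 0, 0.018, 0, 0, 0], [0, 0, 0.0195, 0, 0, 0], [0, 0, 0.021, 0, 0, 0], [0, 0, 0.0225, 0, 0, 0], [0, 0, 0.024, 0, 0, 0], [0, 0, 0.0255, 0, 0, 0], [0, 0, 0.027, 0, 0, 0], [0, 0, 0.0285, 0, 0, 0]]])

```text
clock: 14.4
ee_pos: [0.5542, 0.1658, 0.2439]
eef_rot: [0.565, 3.088, 0.0]
wrist_force: [-0.4, 0.6, 3.4]
opening: 0.001
```

```bash
python3 -c "
from h import *
krep()"
```

```text
t 14.4 x -0.0010 y -0.0006 tipz 0.2299 F [-0.44  0.57  3.43] rot [-0.0004 -0.0021 -0.001 ]
```

Call:
carry_out(deltas=[[[0, 0, 0.0008, 0, 0, 0], [0, 0, 0.0015, 0, 0, 0], [0, 0, 0.002, 0, 0, 0], [0, 0, 0.002, 0, 0, 0]]])

```text
clock: 14.9
ee_pos: [0.5541, 0.1658, 0.2419]
eef_rot: [0.565, 3.088, -0.0]
wrist_force: [-0.5, 0.6, 2.6]
opening: 0.004
```

Call:
carry_out(deltas=[[[0, 0, 0.0004, 0, 0, 0], [0, 0, 0.0005, 0, 0, 0]]])

```text
clock: 15.15
ee_pos: [0.5541, 0.1658, 0.2415]
eef_rot: [0.565, 3.088, -0.0]
wrist_force: [1.5, 0.2, 2.7]
opening: 0.009
```

```bash
python3 -c "
from h import *
krep()"
```

```text
t 15.15 x -0.0010 y -0.0006 tipz 0.2275 F [1.52 0.2  2.71] rot [-0.0004 -0.002  -0.001 ]
```

Call:
carry_out(deltas=[[[0, 0, 0.0003, 0, 0, 0], [0, 0, 0.0004, 0, 0, 0]]])

```text
clock: 15.4
ee_pos: [0.5541, 0.1658, 0.2413]
eef_rot: [0.565, 3.088, 0.0]
wrist_force: [-1.0, 0.7, 5.4]
opening: 0.006
```

Call:
carry_out(deltas=[[[0, 0, 0.0003, 0, 0, 0], [0, 0, 0.0003, 0, 0, 0]]])

```text
clock: 15.65
ee_pos: [0.5541, 0.1658, 0.2411]
eef_rot: [0.565, 3.088, 0.0]
wrist_force: [-1.2, 0.4, 6.7]
opening: 0.004
```

Call:
carry_out(deltas=[[[0, 0, 0.0002, 0, 0, 0], [0, 0, 0.0002, 0, 0, 0]]])

```text
clock: 15.9
ee_pos: [0.5542, 0.1658, 0.241]
eef_rot: [0.565, 3.088, 0.0]
wrist_force: [-1.4, 0.7, 6.5]
opening: 0.007
```

Call:
carry_out(deltas=[[[0, 0, 0, 0, 0, 0], [0, 0, 0, 0, 0, 0]]])

```text
clock: 16.15
ee_pos: [0.5542, 0.1658, 0.241]
eef_rot: [0.565, 3.088, 0.0]
wrist_force: [-2.1, -0.2, 6.8]
opening: 0.007
```

```bash
python3 -c "
from h import *
krep()"
```

```text
t 16.15 x -0.0010 y -0.0006 tipz 0.2270 F [-2.09 -0.2   6.81] rot [-0.0006 -0.0024 -0.001 ]
```

Run:
```python
from h import *
Rd=np.stack([PY,PX,[0,0,-1]],1); K=O+.045*PY
print(delta(K-.09*PX+[0,0,.36],Rd))
p=np.array([.5712,.0854,.0852]); Rg=R.from_rotvec([-2.167,-1.497,-.790]).as_matrix()
print(delta(p-.12*Rg[:,2],Rg))
```

```text
[0.0004, -0.0889, -0.119, 0.0006, 0.0024, 0.001]
[-0.0443, -0.1464, 0.064, -0.5447, 0.5486, 1.5014]
```

Call:
carry_out(deltas=[[[0, 0, -0.02, 0, 0, 0], [0, 0, -0.07, 0, 0, 0], [0, -0.04, -0.119, 0, 0, 0], [0, -0.089, -0.119, 0, 0, 0], [0, -0.089, -0.119, 0, 0, 0], [0, -0.089, -0.119, -0.109, 0.11, 0.3], [0, -0.089, -0.119, -0.218, 0.219, 0.6], [0, -0.089, -0.119, -0.327, 0.329, 0.9], [0, -0.089, -0.119, -0.436, 0.439, 1.2], [0, -0.089, -0.119, -0.545, 0.549, 1.5]]])

```text
clock: 17.4
ee_pos: [0.5226, 0.0831, 0.3587]
eef_rot: [-1.63, -2.35, -0.5]
wrist_force: [-0.5, 1.0, -0.5]
opening: 0.005
```

Run:
```python
from h import *
p=np.array([.5712,.0854,.0852]); Rg=R.from_rotvec([-2.167,-1.497,-.790]).as_matrix()
print(env.get_obs()["ee_pos"],env.get_obs()["wrist_force"],delta(p-.12*Rg[:,2],Rg))
```

```text
[0.5226428  0.08311996 0.3587303 ] [-0.4653871   0.98067361 -0.49644154] [-0.1366, -0.0283, 0.1374, -0.2428, 0.2415, 0.6615]
```

Call:
carry_out(deltas=[[[-0.02, -0.01, 0.02, -0.061, 0.06, 0.165], [-0.05, -0.02, 0.05, -0.121, 0.12, 0.33], [-0.09, -0.028, 0.09, -0.182, 0.18, 0.495], [-0.137, -0.028, 0.137, -0.243, 0.241, 0.661], [-0.137, -0.028, 0.137, -0.243, 0.241, 0.661], [-0.137, -0.028, 0.137, -0.243, 0.241, 0.661], [-0.137, -0.028, 0.137, -0.243, 0.241, 0.661], [-0.137, -0.028, 0.137, -0.243, 0.241, 0.661], [-0.137, -0.028, 0.137, -0.243, 0.241, 0.661]]], gripper=0.04)

```text
clock: 18.52
ee_pos: [0.5451, 0.0121, 0.1792]
eef_rot: [-2.164, -1.508, -0.791]
wrist_force: [0.1, -0.2, -0.2]
opening: 0.422
```

Run:
```python
from h import *
p=np.array([.5712,.0854,.0852]); Rg=R.from_rotvec([-2.167,-1.497,-.790]).as_matrix()
report(); print(delta(p-.12*Rg[:,2],Rg));print(delta(p,Rg))
T=cam('wrist')[1];im=env.snapshot('wrist'); np.save('T7.npy',T)
cv2.imwrite('pics/w7.png',cv2.resize(im[60:260,220:420,::-1],None,fx=3,fy=3))
# compare handle end colour centroid with earlier w5
old=cv2.imread('pics/w5.png')
for n,i in (("old",old),("new",im[:,:,::-1])):
    h=cv2.cvtColor(np.ascontiguousarray(i),cv2.COLOR_BGR2HSV)[175:230,305:340]
    m=(h[...,1]>100)&(h[...,2]>30); ys,xs=np.where(m); print(n,len(xs),xs.mean()+305,ys.mean()+175)
```

```text
t 18.525 tip x -0.0601 y -0.0017 under 0.1399 F press [-0.21 -0.15 -0.24] M [-0.32  0.19 -0.  ] roterr [ 0.0003 -0.0009 -0.0097] op 0.422
[-0.0009, -0.0015, 0.002, 0.0005, 0.002, 0.0087]
[-0.0007, -0.0016, 0.122, 0.0005, 0.002, 0.0087]
old 47 317.6170212765957 187.74468085106383
new 48 318.0208333333333 188.1875
```

View pics/w7.png

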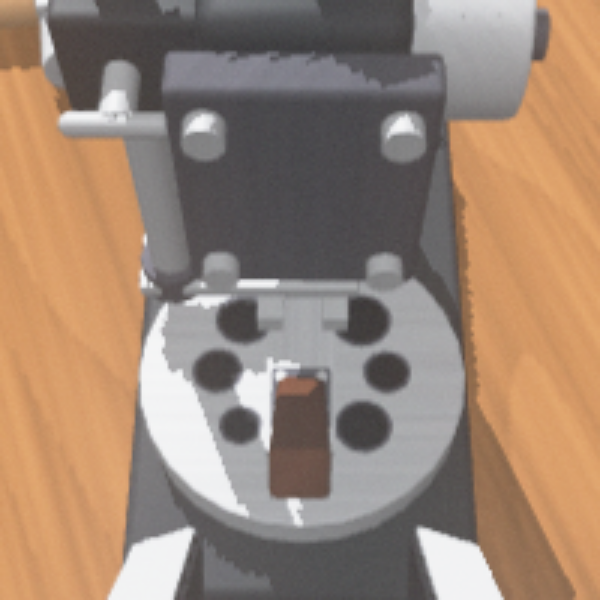

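The blade lies under the fork (prongs at crop (272,315) and (335,315)), unmoved. Regrasping.

Call:
carry_out(deltas=[[[-0.0007, -0.0016, 0.04, 0, 0.002, 0.009], [-0.0007, -0.0016, 0.08, 0, 0.002, 0.009], [-0.0007, -0.0016, 0.105, 0, 0.002, 0.009], [-0.0007, -0.0016, 0.12, 0, 0.002, 0.009], [-0.0007, -0.0016, 0.122, 0, 0.002, 0.009], [-0.0007, -0.0016, 0.122, 0, 0.002, 0.009], [-0.0007, -0.0016, 0.122, 0, 0.002, 0.009]]])

```text
clock: 19.45
ee_pos: [0.5713, 0.0846, 0.0852]
eef_rot: [-2.169, -1.495, -0.791]
wrist_force: [0.4, 0.3, 0.1]
opening: 0.426
```

Run:
```python
from h import *
p=np.array([.5712,.0854,.0852]); Rg=R.from_rotvec([-2.167,-1.497,-.790]).as_matrix()
report(); print(delta(p,Rg))
```

```text
t 19.45 tip x 0.0170 y -0.0004 under 0.0459 F press [ 0.37 -0.26  0.05] M [-0.32  0.18 -0.02] roterr [-0.0005  0.0014  0.0006] op 0.426
[0.0005, -0.0003, 0.0004, 0.0014, -0.0004, -0.0016]
```

Call:
carry_out(deltas=[[[0, -0.0003, 0, 0, 0, 0], [0, -0.0003, 0, 0, 0, 0], [0, -0.0003, 0, 0, 0, 0], [0, -0.0003, 0, 0, 0, 0], [0, -0.0003, 0, 0, 0, 0]]], gripper=0.0)

```text
clock: 20.08
ee_pos: [0.5709, 0.0851, 0.0845]
eef_rot: [-2.169, -1.495, -0.79]
wrist_force: [0.2, -3.3, 0.6]
opening: 0.168
```

```bash
python3 -c "
from h import *
report()"
```

```text
t 20.075 tip x 0.0173 y 0.0001 under 0.0452 F press [-2.99 -1.37  0.59] M [-0.48 -0.03 -0.24] roterr [0.0002 0.0012 0.0009] op 0.168
```

Call:
carry_out(deltas=[[[-0.0015, 0, -0.0013, 0, 0, 0], [-0.0038, 0, -0.0032, 0, 0, 0], [-0.0061, 0, -0.0051, 0, 0, 0], [-0.0084, 0, -0.0071, 0, 0, 0]]])

```text
clock: 20.58
ee_pos: [0.5665, 0.0755, 0.0845]
eef_rot: [-2.167, -1.495, -0.789]
wrist_force: [2.2, 5.2, -0.2]
opening: 0.17
```

```bash
python3 -c "
from h import *
report()"
```

```text
t 20.575 tip x 0.0068 y 0.0007 under 0.0452 F press [ 5.7  -0.23 -0.23] M [ 0.41 -0.19  0.01] roterr [0.0019 0.002  0.0008] op 0.17
```

Call:
carry_out(deltas=[[[-0.0023, 0, -0.0019, 0, 0, 0], [-0.0046, 0, -0.0039, 0, 0, 0], [-0.0069, 0, -0.0058, 0, 0, 0]]])

```text
clock: 20.95
ee_pos: [0.5633, 0.0671, 0.0845]
eef_rot: [-2.167, -1.495, -0.789]
wrist_force: [2.5, 5.8, 0.4]
opening: 0.168
```

```bash
python3 -c "
from h import *
report()"
```

```text
t 20.95 tip x -0.0022 y 0.0008 under 0.0452 F press [ 6.27 -0.31  0.45] M [ 0.48 -0.13 -0.01] roterr [0.0019 0.0021 0.0008] op 0.168
```

Drag is about 6 N, so the blade is properly nipped. Continuing level until it is clear, then lifting.

Call:
carry_out(deltas=[[[-0.0031, 0, -0.0026, 0, 0, 0], [-0.0061, 0, -0.0051, 0, 0, 0], [-0.0092, 0, -0.0077, 0, 0, 0], [-0.0138, 0, -0.0116, 0, 0, 0], [-0.0199, 0, -0.0167, 0, 0, 0], [-0.0276, 0, -0.0231, 0, 0, 0], [-0.0276, 0, -0.0231, 0, 0, 0]]])

```text
clock: 21.82
ee_pos: [0.5507, 0.0319, 0.0845]
eef_rot: [-2.169, -1.494, -0.79]
wrist_force: [-2.3, -3.7, 4.9]
opening: 0.167
```

Run:
```python
from h import *
report()
o=env.get_obs(); p=o["ee_pos"]; M=R.from_rotvec(o["eef_rot"]).as_matrix()
print("lift",delta(p-.1*PX+[0,0,.07],M))
Rb=orient(104.5); t=np.array([.5125,-.3039,.0513])
print("above",delta(t+[0,0,.06],Rb))
```

```text
t 21.825 tip x -0.0396 y 0.0000 under 0.0452 F press [-4.23  0.82  4.9 ] M [-0.03  0.19  0.16] roterr [-0.0001  0.001   0.0016] op 0.167
lift [-0.0315, 0.0001, -0.1179, 0.0, 0.0, 0.0]
above [-0.2333, 0.0839, -0.2313, 0.3964, -0.0013, -0.4734]
```

Call:
carry_out(deltas=[[[0.0064, 0, -0.0077, 0, 0, 0], [0.019, 0, -0.023, 0, 0, 0], [-0.0315, 0, -0.118, 0, 0, 0], [-0.0315, 0, -0.118, 0, 0, 0], [-0.12, 0.04, -0.18, 0.2, 0, -0.24], [-0.18, 0.06, -0.22, 0.3, 0, -0.36], [-0.233, 0.084, -0.231, 0.396, -0.001, -0.473], [-0.233, 0.084, -0.231, 0.396, -0.001, -0.473], [-0.233, 0.084, -0.231, 0.396, -0.001, -0.473], [-0.233, 0.084, -0.231, 0.396, -0.001, -0.473]]])

```text
clock: 23.08
ee_pos: [0.5133, -0.3022, 0.1119]
eef_rot: [-1.55, -2.002, -0.564]
wrist_force: [0.2, 0.4, -0.8]
opening: 0.167
```

Run:
```python
from h import *
o=env.get_obs(); Rb=orient(104.5); t=np.array([.5125,-.3039,.0513])
print(o["ee_pos"],o["wrist_force"],delta(t+[0,0,.06],Rb),delta(t+[0,0,.004],Rb))
```

```text
[ 0.51332197 -0.30216838  0.11192182] [ 0.21869679  0.44193597 -0.82986977] [-0.0015, -0.0012, -0.0005, -0.0002, 0.0002, -0.0001] [-0.0375, -0.0012, 0.0424, -0.0002, 0.0002, -0.0001]
```

Call:
carry_out(deltas=[[[-0.0125, -0.0012, 0.014, 0, 0, 0], [-0.025, -0.0012, 0.028, 0, 0, 0], [-0.0345, -0.0012, 0.039, 0, 0, 0], [-0.0375, -0.0012, 0.0424, 0, 0, 0], [-0.0375, -0.0012, 0.0424, 0, 0, 0], [-0.0375, -0.0012, 0.0424, 0, 0, 0]]])

```text
clock: 23.82
ee_pos: [0.5126, -0.3045, 0.055]
eef_rot: [-1.55, -2.003, -0.565]
wrist_force: [0.9, -0.2, -0.8]
opening: 0.17
```

Call:
carry_out(deltas=[[[-0.0012, 0, 0.0014, 0, 0, 0], [-0.0024, 0, 0.0028, 0, 0, 0], [-0.0024, 0, 0.0028, 0, 0, 0]]])

```text
clock: 24.2
ee_pos: [0.5123, -0.3043, 0.0508]
eef_rot: [-1.549, -2.002, -0.564]
wrist_force: [-0.4, 1.2, -1.4]
opening: 0.165
```

Call:
carry_out(deltas=[[[-0.0005, 0, 0.0006, 0, 0, 0], [-0.0005, 0, 0.0006, 0, 0, 0]]])

```text
clock: 24.45
ee_pos: [0.5124, -0.3044, 0.0505]
eef_rot: [-1.549, -2.002, -0.565]
wrist_force: [-1.0, -0.6, 6.0]
opening: 0.173
```

Contact (about 6 N). I'll ease off slightly, open, and retreat along the handle.

Call:
carry_out(deltas=[[[0.0003, 0, -0.0003, 0, 0, 0], [0.0003, 0, -0.0003, 0, 0, 0]]])

```text
clock: 24.7
ee_pos: [0.5124, -0.3044, 0.0506]
eef_rot: [-1.549, -2.002, -0.564]
wrist_force: [0.1, -1.3, 3.7]
opening: 0.172
```

Call:
carry_out(deltas=[[[0, 0, 0, 0, 0, 0], [0, 0, 0, 0, 0, 0], [0, 0, 0, 0, 0, 0], [0, 0, -0.015, 0, 0, 0], [0, 0, -0.04, 0, 0, 0], [0, 0, -0.09, 0, 0, 0], [0, 0, -0.14, 0, 0, 0], [0, 0, -0.14, 0, 0, 0], [0, 0, -0.14, 0, 0, 0]]], gripper=0.05)

```text
clock: 25.82
ee_pos: [0.5347, -0.3914, 0.1571]
eef_rot: [-1.549, -2.001, -0.564]
wrist_force: [0.0, 0.1, -0.5]
opening: 0.531
```

Run:
```python
from h import *
T=cam('wrist')[1]; w=env.snapshot("wrist"); t=env.snapshot("top")
cv2.imwrite("pics/top9.png",t[:,:,::-1])
o=np.zeros((400,800,3),np.uint8); o[:320,:400]=cv2.resize(w[60:220,240-80:440-80],(400,320)); o[:,400:]=cv2.resize(t[150:310,190:430][:, :],(400,267)) if 0 else 0
a=cv2.resize(t[150:310,180:420],(400,267)); o[:267,400:]=a
cv2.imwrite("pics/final.png",o[:320,:,::-1]); print(env.get_obs()["clock"],env.get_obs()["wrist_force"],proj("wrist",[.4912,-.2187,.015],T))
```

```text
25.925 [ 0.34085039 -0.23631662 -0.08462385] [323.25433748 143.02171825]
```

View pics/final.png

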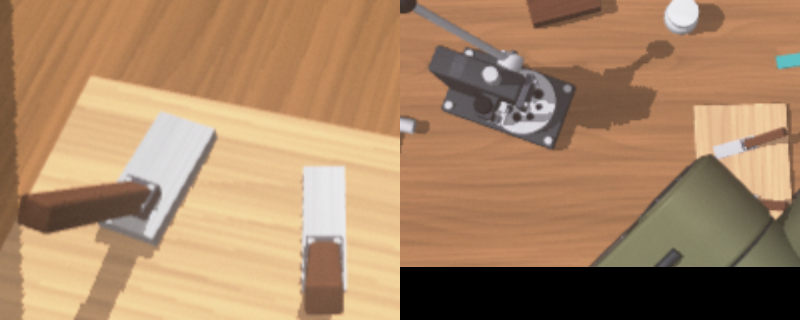

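The thin blade lies flat on the board (left crop, 323,230). The thick blade, press, tin and offcut are undisturbed, and the robot touches nothing. Handing in.

```bash
python3 -c "
from bench import env
print(env.close_job())"
```

```text
the job is handed in; nothing more can be done
None
```

The job is done and handed in at about 26 s of the 69 s allowed. No verdict was reported.

- **Sliding in:** I took the thin (24 mm) blade by its handle and slid it flat along the die plate until its tip was about 18 mm past the punch axis. Then I let it lie there.
- **Setting the foot:** I pushed the knob straight down. It moved at about 3 N, and I stopped at about 6.8 N with the knob top at z = 0.227 m. That matches the foot resting on a 3 mm blade.
- **Drawing out:** I took the blade again and drew it out level. It dragged at 5.7 to 6.3 N, inside the 1.5 to 8 N expected when properly nipped.
- **Laying back:** I set the blade flat on the board in its old place and backed the gripper off.

The last pictures show the thin blade flat on the board and the thick blade, tin and offcut where they were. The hammer was only partly in view in that last picture, but the arm never came near it. The wrist force read near zero, so the robot was touching nothing.

While I was finding contact with the die plate, the downward force briefly reached about 12 N before I eased off. That is well below the force limits. I did not measure the foot's height again after drawing the blade out.

I viewed 12 pictures, two over the budget of 10.

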